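# Unload clean stoppers from the ultrasonic cleaner

## Robot

A 7-joint arm with a two-finger parallel gripper is mounted at the origin on a cart in front of the work surface, level with it; the furniture and walls round the work are solid. World frame = base frame: x ahead of the robot, y to its left, z up, the work surface at z = 0. Lengths are in m, angles in rad, forces in N, time in s.
With the tool pointing down it reaches from about 0.35 to 0.9 m from the base axis. Payload 19.9 kg.
Tool frame: the origin (TCP) lies at the very end of the fingers, on their centre line; the grasp point (between the pads) lies 19 mm behind it; z points along the fingers, y is the line along which they close (so a half turn about z gives the same grasp; the last joint's range is limited). The gripper opens to 94 mm and grips with 3 to 60 N. Pads are 16 mm wide; open, the fingers measure 119 mm over their backs; the gripper's body (75 mm by 177 mm) begins 78 mm behind the grasp point.
Start: joints at [-1.181, 0.417, -0.01, 1.614, 0.005, 1.111, -0.053], TCP at [0.261, 0.568, 0.168] pointing down, gripper open.
Joint ranges: [-2.81, 2.81], [-0.39, 2.02], [-1.27, 1.25], [0.06, 2.57], [-1.19, 4.33], [0.19, 2], [-2.82, 2.82]. Speed limits (rad/s): [1.89, 1.89, 2.39, 2.39, 3.01, 3.01, 3.01].

## Interface

Orientations are given as a unit quaternion [w, x, y, z].
In Python, from bench import r, viewer gives the robot as it stands.
- The arm moves only by the tool step_arm, never from a script. Its arguments are lists of equal length, an entry for each row: "gripper": the finger opening in mm, from 0 to 94; "offset": the shift along the tool's x, y, z in mm, a list of three; "spin": the turn about the tool's z in rad. In form: {"gripper": [gripper, ...], "offset": [[x, y, z], ...], "spin": [spin, ...]}. A call has 1 to 10 rows; each row shifts and turns the commanded pose from where the row before left it, along the tool's axes as they then stand; what a row does not reach is not made up. A row lasts 1/12 s, in which the tool goes at most 41.7 mm and 7.16 degrees, less where a joint would pass 70% of its speed; a pose out of reach is approached as far as the arm can. A call is refused whole if a number of a shift passes 41.7 or a number of a turn 0.125, either way. A call with a gripper value outside its range is refused whole. The fingers move at their own pace and stop on an object; the grip force is fixed at half the most. Time passes only in rows, so rows that do not move let the fingers close. It gives the time, the measured TCP pose, the force, the opening and the grip force at its end, in the units of the state.
- r.read_state(): the state, without advancing time (a new reading comes with each control period).
- viewer.get_image(name): name is "scene" or "top" or "wrist"; returns a dict with "image" (400x640x3 uint8, blue, green, red), "fovy" (degrees; the focal length in pixels is half the picture's height over the tangent of half this angle, whatever the lens; pixels are square), "cx", "cy" (the principal point, pixels), "camera_from_world" (4x4, takes a point from world to camera coordinates). Camera axes: x right, y up, looking along -z (the intrinsics and any distortion apply to the point x, -y, -z); pixel columns grow to the right and rows downward; lengths in m; the calibration is good to about 2 mm. A picture is of the moment at which its call begins. There is no depth.
- r.sign_off(): hands the job in; it is judged then, once.
The state is a dict: "time": time; "joint_pos": joint angles; "joint_velocities": joint speeds; "effort": joint torques, N m; "eef_pos": TCP position; "eef_rot": TCP orientation; "wrist_force": force on the tool from outside, world axes, zero at the start; "torque": the same for the moment, N m; "opening": finger opening in m; "finger_force": force on a finger pad.
Only numpy, scipy, OpenCV 4.12 (cv2) and the standard library are available. Lean on these libraries where they do the work, as an engineer would, in place of code of your own. Each camera call takes 0.05 s, during which the arm holds its last target. There are 200 camera calls.

## Task

Lift the lid off the ultrasonic cleaner and lay it gently flat on the worktop, handle up, then lift the wire basket out by the blue roller on its bail and gently stand it on the worktop with its three stoppers. The basket swings on the roller and cannot be poured by it, so let go, take it by its sides and tip it over its low end so that all three stoppers slide into the round white basin from close above. Then stand the empty basket upright on the worktop; do not touch the clean stoppers with the gripper or disturb the bottle, glassware and timer around.

Things in the scene. Friction and masses are not known exactly. Their poses are not given: they have to be found in the camera images.
- cleaner: drained ultrasonic cleaner, fixed; white housing 120 (x) x 226 (y) mm, deck at z 112 mm; origin under its centre, on the worktop; control panel on its -x face. Open steel tank in the middle, 84 (x) x 190 (y) mm inside, floor at z 50 mm; the tank collar (92 x 198 mm outside) rises to z 122 mm. About 10 mm between basket and tank wall: no room for fingers
- lid: loose aluminium lid of the cleaner, 103 (x) x 209 (y) mm, 0.18 kg; origin at the centre of its lower edge, z up; flat top at z 27 mm, skirt 3 mm thick (overlaps the collar by 10 mm, 2.5 mm play all round). At the start it stands on the deck, its axes along the cleaner's. Black bar handle on top
- lid_handle (a point): middle of the lid's black bar handle, 46.5 mm above the lid's lower edge; the bar is 12 mm thick (lid x), 78 mm long (lid y), from z 40 to z 53 mm above the lid's lower edge
- basket: steel wire basket, 64 (x) x 172 (y) x 36 mm high, 0.2 kg; origin under the middle of its floor, z up. Flat floor from y -86 to +50 mm, then sloping up to the low pouring end at y +86 mm, open above z 17 mm; side and rear walls 36 mm high, 3 mm thick. At the start it stands on the tank floor, axes about along the cleaner's. Wire bail over its middle: legs at x +-31, y -3 mm
- roller_grip (a point): middle of the blue roller on the basket's bail, 75 mm above the basket's underside at basket y -3 mm; the roller is 13 mm thick, 40 mm long (along basket x) and turns freely on the bail, so the basket hangs level from it
- pour_lip (a point): middle of the edge of the low pouring end (basket x 0, y 86, z 17 mm)
- stopper_a: orange rubber stopper, 30 mm wide, 18 mm high, 25 g; origin in the middle of its underside; at the start upright on the basket's floor
- stopper_b: black rubber stopper, 40 mm wide, 24 mm high, 25 g; origin in the middle of its underside; at the start upright on the basket's floor
- stopper_c: orange rubber stopper, 30 mm wide, 18 mm high, 25 g; origin in the middle of its underside; at the start upright on the basket's floor
- basin: round white enamelled draining basin with a blue rim, loose, 164 mm wide at the rim, 120 mm at the foot, 50 mm high, walls 4 mm, inner floor at z 5 mm, 0.5 kg; origin under its centre
- shelf_post (a point): foot of a blue steel post, 38 mm square on a 100 mm foot plate, that rises from the worktop behind the work; it carries a long shelf that starts 20 mm behind the post, 0.37 m up: keep the arm clear of it when swinging across, by drawing in towards the robot first
- gas_cock (a point): front of the yellow gas cock, about 60 mm wide, that hangs out from behind at 0.25 to 0.30 m above the worktop, behind the cleaner: keep the gripper and wrist clear of it
- wash_bottle: wash bottle with blue cap, 68 x 113 x 196 mm, origin under its middle: leave it alone
- timer: flat bench timer, 64 x 68 x 19 mm, origin under its middle: leave it alone
- flask_a: conical glass flask, 61 mm wide, 104 mm high, origin under its middle: leave it alone
- flask_b: conical glass flask, 57 mm wide, 97 mm high, origin under its middle: leave it alone
- beaker: small glass beaker, 46 mm wide, 56 mm high, origin under its middle: leave it alone
Mind the look-alikes: they are no part of the job. There is more than one size of the lid; the job needs the larger. Of the things shaped like the basin, the white one is meant.

How it is judged:
By the outcome, as a careful person would: the job done as asked, in the order asked, and still so for the second after the job is handed in, with the robot touching nothing.
It also fails if it takes over 72 s, if anything falls off the work surface, if the arm or the gripper's body presses on something with over 40 N, if the wrist force passes 120 N, or if a joint passes its speed limit or range.

## Working session

There is one attempt and no reset: what is moved stays moved. The work goes in short steps, Python scripts to look and compute and a tool call to move; the robot and the scene stay as the last step left them, time stands still between calls to the robot, and variables do not carry over. Pictures are saved under pics/ and viewed, at most 10 in all, crops included, and the job is handed in when it is done.

Besides the shell and the picture viewer there is one more tool, called as name([rows], argument=value, ...), one row to a line, values as JSON. step_arm: Moves the arm, as the interface text tells. Its arguments: {"type":"object","properties":{"gripper":{"type":"array"},"offset":{"type":"array"},"spin":{"type":"array"}},"required":["gripper","offset","spin"]}

```bash
ls; mkdir -p pics; cat > h.py <<'E'
import numpy as np, cv2
from bench import r, viewer
def grab(n,save=None):
    d=viewer.get_image(n)
    if save: cv2.imwrite('pics/'+save,d['image'])
    return d
def ray(d,u,v):
    f=200/np.tan(np.radians(d['fovy'])/2)
    T=np.array(d['camera_from_world']);R=T[:3,:3]
    c=-R.T@T[:3,3]
    w=R.T@np.array([(u-d['cx'])/f,-(v-d['cy'])/f,-1]);return c,w
def onz(d,u,v,z):
    c,w=ray(d,u,v);return c+w*(z-c[2])/w[2]
def tri(obs):
    A=np.zeros((3,3));b=np.zeros(3)
    for d,u,v in obs:
        c,w=ray(d,u,v);w=w/np.linalg.norm(w);P=np.eye(3)-np.outer(w,w);A+=P;b+=P@c
    return np.linalg.solve(A,b)
def proj(d,p):
    f=200/np.tan(np.radians(d['fovy'])/2)
    T=np.array(d['camera_from_world']);q=T[:3,:3]@p+T[:3,3]
    return d['cx']+f*q[0]/-q[2], d['cy']-f*q[1]/-q[2]
E
python3 - <<'E'
from h import *
ims=[]
for n in ["scene","top","wrist"]:
    d=grab(n,n+'0.png'); print(n,{k:(v if k!='image' else v.shape) for k,v in d.items()}); ims.append(d['image'])
s=r.read_state();print({k:np.round(v,3) for k,v in s.items()})
E
```

```text
pics
scene {'image': (400, 640, 3), 'fovy': 54.266388709866895, 'cx': 318.9457883687974, 'cy': 195.47300006369414, 'camera_from_world': array([[ 0.68140946, -0.73172926,  0.01591972, -0.33694508],
       [ 0.52017497,  0.49947571,  0.69277848, -0.41344418],
       [-0.51487779, -0.46378477,  0.72097472, -1.50022412],
       [ 0.        ,  0.        ,  0.        ,  1.        ]])}
top {'image': (400, 640, 3), 'fovy': 51.08570593411336, 'cx': 321.00070580614914, 'cy': 205.2341199415707, 'camera_from_world': array([[-0.01263752, -0.99991849,  0.00181779,  0.05515239],
       [ 0.98086404, -0.01204344,  0.19432108, -0.54508706],
       [-0.19428335,  0.00423874,  0.98093629, -1.81715507],
       [ 0.        ,  0.        ,  0.        ,  1.        ]])}
wrist {'image': (400, 640, 3), 'fovy': 71.39459733643127, 'cx': 316.23766101497426, 'cy': 201.01125524503806, 'camera_from_world': array([[ 0.41796419,  0.90846272, -0.00119103, -0.62298806],
       [-0.87703135,  0.40316071, -0.26129956,  0.02800344],
       [-0.23690073,  0.11025842,  0.96525702, -0.39118439],
       [ 0.        ,  0.        ,  0.        ,  1.        ]])}
{'time': np.float64(0.15), 'joint_pos': array([-1.181,  0.418, -0.01 ,  1.614,  0.005,  1.111, -0.053]), 'joint_velocities': array([ 0.   , -0.002, -0.   , -0.002,  0.   , -0.001,  0.   ]), 'effort': array([-0.0000e+00, -8.5153e+01,  6.3800e-01, -4.2614e+01, -4.9000e-02,
        1.7000e-02,  0.0000e+00]), 'eef_pos': array([0.261, 0.568, 0.167]), 'eef_rot': array([-0.   ,  0.214,  0.977, -0.   ]), 'wrist_force': array([ 0.156,  0.385, -0.71 ]), 'torque': array([ 0.008,  0.053, -0.018]), 'finger_force': np.float64(0.0), 'opening': np.float64(0.094)}
```

View pics/scene0.png

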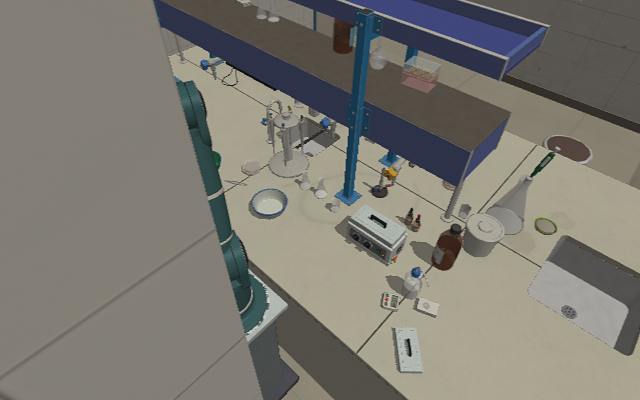

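View pics/top0.png

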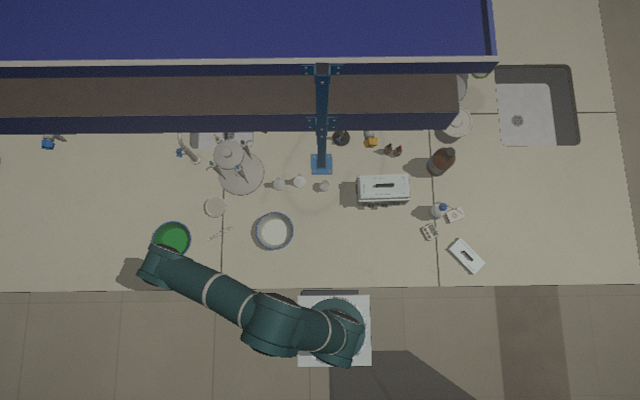

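```bash
python3 - <<'E'
from h import *
s=grab('scene');t=grab('top')
for n,u,v,z in [('post',321,165,0),('basin',273,231,.05),('timer',430,231,.02),('bottle',440,210,.1),('gascock',372,141,.27),('fa',279,184,.05),('fb',299,181,.05),('bk',324,186,.05),('cleanerlidtop',384,187,.14),('lid2',466,257,0.02),('stand',241,173,0)]:
    print(n,onz(t,u,v,z).round(3))
def dark(d,x0,x1,y0,y1):
    g=d['image'][y0:y1,x0:x1].max(2)<60
    n,l,st,c=cv2.connectedComponentsWithStats(g.astype(np.uint8))
    for i in range(1,n):
        if st[i,4]>8: print('  ',c[i]+[x0,y0],st[i])
    return l
dark(t,365,405,176,196);dark(s,355,405,205,240)
def basin(d,x0,x1,y0,y1):
    h=d['image'][y0:y1,x0:x1].astype(int); m=((h[...,0]-h[...,2])>25).astype(np.uint8)
    c=max(cv2.findContours(m,0,1)[0],key=cv2.contourArea); e=cv2.fitEllipse(c);print(e,cv2.boundingRect(c)); return e[0][0]+x0,e[0][1]+y0
a=basin(t,245,305,205,260);b=basin(s,240,300,180,225);print(a,b,tri([(t,*a),(s,*b)]))
E
python3 - <<'E'
import cv2
a=cv2.imread('pics/top0.png')[120:260,240:440];b=cv2.imread('pics/scene0.png')[180:280,340:480]
a=cv2.resize(a,None,fx=4,fy=4,interpolation=2)[:560];cv2.imwrite('pics/c0.png',a)
E
```

```text
post [0.749 0.046 0.   ]
basin [0.433 0.262 0.05 ]
timer [ 0.428 -0.441  0.02 ]
bottle [ 0.509 -0.469  0.1  ]
gascock [ 0.767 -0.161  0.27 ]
fa [0.647 0.237 0.05 ]
fb [0.66  0.147 0.05 ]
bk [0.635 0.034 0.05 ]
cleanerlidtop [ 0.605 -0.223  0.14 ]
lid2 [ 0.31  -0.593  0.02 ]
stand [0.714 0.42  0.   ]
   [383.79411765 184.58823529] [11  8 17  3 34]
   [378.01666667 220.25      ] [15 10 16 13 60]
   [356.45454545 236.81818182] [ 0 29  5  6 22]
   [362.95454545 237.40909091] [ 5 29  8  6 22]
((22.939411163330078, 30.591644287109375), (20.93414306640625, 28.122032165527344), 140.22605895996094) (11, 26, 11, 17)
((28.936182022094727, 21.5250301361084), (25.537397384643555, 36.06010055541992), 84.95347595214844) (11, 9, 37, 26)
(267.9394111633301, 235.59164428710938) (268.9361820220947, 201.5250301361084) [0.42714623 0.27799179 0.03142645]
```

View pics/c0.png

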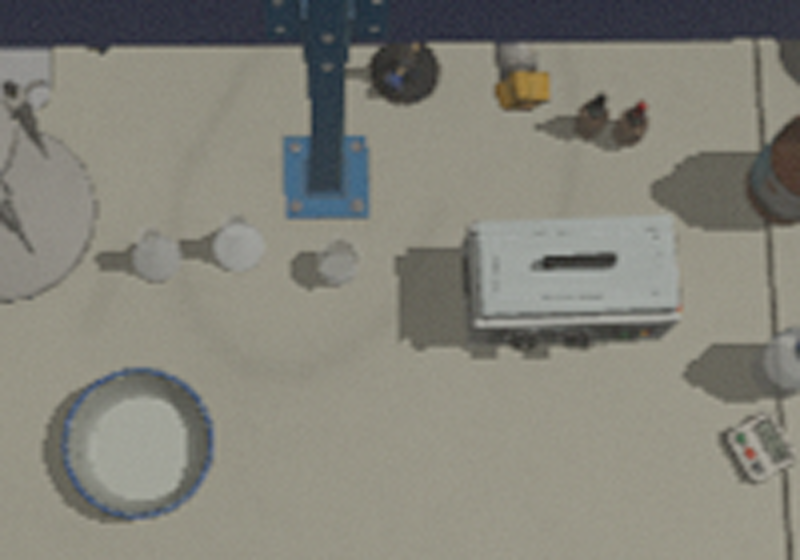

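```bash
cat >> h.py <<'E'
def yaw(q):  # world yaw of tool y, tool pointing down
    w,x,y,z=q; return np.arctan2(w*w-x*x+y*y-z*z, 2*(x*y-w*z))
def plan(targets,g,start=None,step=38.):
    """targets: list of (x,y,z,yaw or None)"""
    import json
    s=r.read_state(); p=np.array(s['eef_pos']);a=yaw(s['eef_rot'])
    print('at',p.round(4),'yaw',round(a,4),'F',np.round(s['wrist_force'],1),'open',round(float(s['opening']),4),'t',s['time'])
    O=[];S=[]
    for t in targets:
        q=np.array(t[:3]);b=a if t[3] is None else t[3]
        b=a+(b-a+np.pi/2)%np.pi-np.pi/2
        n=max(1,int(np.ceil(max(np.linalg.norm(q-p)*1000/step,abs(b-a)/.12))))
        p0,a0=p.copy(),a
        for i in range(1,n+1):
            d=p0+(q-p0)*i/n-p
            ey=np.array([np.cos(a),np.sin(a),0]);ex=np.array([-np.sin(a),np.cos(a),0])
            o=[int(round(1000*d@ex)),int(round(1000*d@ey)),int(round(-1000*d[2]))]
            sp=round(-(a0+(b-a0)*i/n-a),2 if i<n else 3)
            O.append(o);S.append(sp); p=p+(o[0]*ex+o[1]*ey-o[2]*np.array([0,0,1]))/1000;a-=sp
    for i in range(0,len(O),10):
        print('o',json.dumps(O[i:i+10]),'s',json.dumps(S[i:i+10]),'n',len(O[i:i+10]))
    print('end',p.round(4),round(a,4))
E
python3 - <<'E'
from h import *
s=grab('scene');t=grab('top')
H=tri([(t,383.8,184.6),(s,378,220.2)]);print(H,proj(t,H),proj(s,H))
print('basin',onz(t,274.5,230.75,.05),onz(s,268.9,201.5,.05))
plan([(.38,.32,.30,.6),(.59,-.22,.30,0.04)],94)
E
```

```text
[ 0.61260242 -0.22032906  0.14918463] (np.float64(383.6307504919604), np.float64(184.8003247749262)) (np.float64(378.2649129686739), np.float64(220.1356157682778))
basin [0.43387663 0.25548494 0.05      ] [0.42882741 0.25603922 0.05      ]
at [0.2609 0.5678 0.1674] yaw 1.14 F [ 0.4  0.4 -0.6] open 0.0944 t 0.35
o [[-24, -19, -15], [-24, -19, -14], [-26, -16, -15], [-26, -15, -15], [-28, -13, -15], [-28, -12, -14], [-29, -10, -15], [-30, -8, -15], [-29, -7, -15], [-35, -8, 0]] s [0.06, 0.06, 0.06, 0.06, 0.06, 0.06, 0.06, 0.06, 0.06, 0.04] n 10
o [[-36, -7, 0], [-36, -6, 0], [-36, -4, 0], [-36, -3, 0], [-36, -2, 0], [-36, -1, 0], [-36, 1, 0], [-37, 2, 0], [-36, 3, 0], [-36, 5, 0]] s [0.03, 0.04, 0.03, 0.04, 0.03, 0.04, 0.03, 0.04, 0.03, 0.04] n 10
o [[-35, 6, 0], [-36, 6, 0], [-35, 9, 0], [-35, 9, 0], [-35, 11, 0]] s [0.03, 0.04, 0.03, 0.04, 0.03] n 5
end [ 0.5901 -0.2203  0.3004] 0.04
```

step_arm([
  [-24,-19,-15],
  [-24,-19,-14],
  [-26,-16,-15],
  [-26,-15,-15],
  [-28,-13,-15],
  [-28,-12,-14],
  [-29,-10,-15],
  [-30,-8,-15],
  [-29,-7,-15],
  [-35,-8,0],
], gripper=[94,94,94,94,94,94,94,94,94,94], spin=[0.06,0.06,0.06,0.06,0.06,0.06,0.06,0.06,0.06,0.04])

```text
time: 1.18
eef_pos: [0.3936, 0.2867, 0.3032]
eef_rot: [0.0, 0.485, 0.874, 0.002]
wrist_force: [1.3, 0.5, 1.1]
opening: 0.0947
finger_force: 0.0
```

step_arm([
  [-36,-7,0],
  [-36,-6,0],
  [-36,-4,0],
  [-36,-3,0],
  [-36,-2,0],
  [-36,-1,0],
  [-36,1,0],
  [-37,2,0],
  [-36,3,0],
  [-36,5,0],
], gripper=[94,94,94,94,94,94,94,94,94,94], spin=[0.03,0.04,0.03,0.04,0.03,0.04,0.03,0.04,0.03,0.04])

```text
time: 2.02
eef_pos: [0.5249, -0.0533, 0.3009]
eef_rot: [0.0, 0.63, 0.777, 0.0]
wrist_force: [0.9, 0.7, 0.6]
opening: 0.094
finger_force: 0.0
```

step_arm([
  [-35,6,0],
  [-36,6,0],
  [-35,9,0],
  [-35,9,0],
  [-35,11,0],
  [0,0,0],
  [0,0,0],
], gripper=[94,94,94,94,94,94,94], spin=[0.03,0.04,0.03,0.04,0.03,0,0])

```text
time: 2.6
eef_pos: [0.5898, -0.2222, 0.2998]
eef_rot: [-0.0, 0.694, 0.72, -0.001]
wrist_force: [1.5, 0.6, -1.4]
opening: 0.0942
finger_force: 0.0
```

```bash
python3 - <<'E'
from h import *
d=grab('wrist','w1.png')
print(proj(d,np.array([.6126,-.2203,.158])))
plan([],94)
E
```

```text
(np.float64(333.62319721277413), np.float64(183.238098044554))
at [ 0.59   -0.2205  0.3001] yaw 0.0392 F [-0.2  1.  -0.8] open 0.0939 t 2.65
end [ 0.59   -0.2205  0.3001] 0.0392
```

View pics/w1.png

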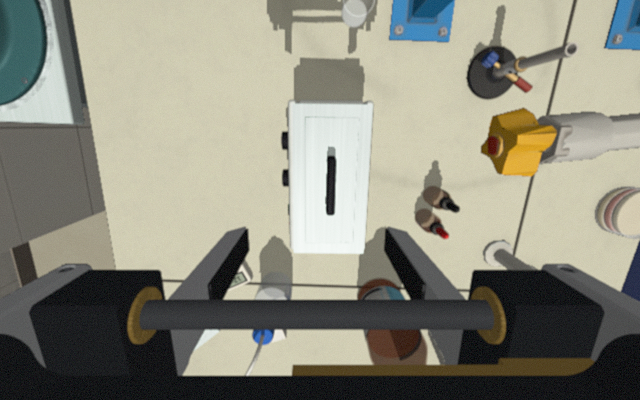

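```bash
cat >> h.py <<'E'
def blob(d,m,box,amin=30):
    x0,x1,y0,y1=box; k=np.zeros(m.shape,np.uint8);k[y0:y1,x0:x1]=m[y0:y1,x0:x1]
    c=max(cv2.findContours(k,cv2.RETR_EXTERNAL,cv2.CHAIN_APPROX_NONE)[0],key=cv2.contourArea)
    return cv2.minAreaRect(c),c
E
python3 - <<'E'
from h import *
d=grab('wrist'); t=grab('top'); s=grab('scene')
R,c=blob(d,d['image'].max(2)<70,(305,358,120,240)); print(R)
b=cv2.boxPoints(R)
P=np.array([onz(d,*q,.165) for q in b]);print(P.round(4), P.mean(0))
print('tri with top', tri([(d,*R[0]),(s,378,220.2)]),tri([(d,*R[0]),(t,383.8,184.6)]))
# lid top outline
R2,c=blob(d,d['image'].min(2)>200,(280,385,95,262));print(R2);P2=np.array([onz(d,*q,.139) for q in cv2.boxPoints(R2)]);print(P2.round(4),P2.mean(0))
plan([],94)
E
```

```text
((330.0166320800781, 186.4844207763672), (7.608944416046143, 57.13156509399414), 1.847610354423523)
[[ 0.6037 -0.2603  0.165 ]
 [ 0.6024 -0.1848  0.165 ]
 [ 0.612  -0.1848  0.165 ]
 [ 0.6138 -0.2603  0.165 ]] [ 0.60795775 -0.22254765  0.165     ]
tri with top [ 0.60785388 -0.22286979  0.15506269] [ 0.60689996 -0.21775565  0.17721821]
((330.0628356933594, 179.5969696044922), (82.03173065185547, 150.23126220703125), 0.7345209717750549)
[[ 0.5525 -0.3321  0.139 ]
 [ 0.5524 -0.1207  0.139 ]
 [ 0.658  -0.1179  0.139 ]
 [ 0.6744 -0.329   0.139 ]] [ 0.60932703 -0.22492794  0.139     ]
at [ 0.5903 -0.2188  0.3008] yaw 0.0419 F [0.3 0.2 1.3] open 0.0942 t 2.8
end [ 0.5903 -0.2188  0.3008] 0.0419
```

```bash
python3 - <<'E'
from h import *
plan([(.608,-.2225,.200,.03),(.608,-.2225,.144,.03)],60,step=28)
E
```

```text
at [ 0.5903 -0.2188  0.3008] yaw 0.0419 F [0.3 0.2 1.3] open 0.0942 t 2.8
o [[-1, 4, 25], [-1, 5, 25], [-1, 4, 26], [-1, 5, 25], [0, 0, 28], [0, 0, 28]] s [0.0, 0.01, -0.0, 0.002, -0.0, -0.0] n 6
end [ 0.6084 -0.2221  0.1438] 0.0299
```

step_arm([
  [-1,4,25],
  [-1,5,25],
  [-1,4,26],
  [-1,5,25],
  [0,0,28],
  [0,0,28],
  [0,0,0],
  [0,0,0],
  [0,0,0],
  [0,0,0],
], gripper=[60,60,60,60,60,60,60,0,0,0], spin=[0,0.01,0,0,0,0,0,0,0,0])

```text
time: 3.63
eef_pos: [0.6093, -0.2236, 0.1458]
eef_rot: [0.001, 0.696, 0.718, 0.001]
wrist_force: [0.4, -0.6, -0.1]
opening: 0.0436
finger_force: 0.0
```

step_arm([
  [0,0,0],
  [0,0,0],
  [0,0,0],
  [0,0,-4],
  [0,0,-8],
  [0,0,-10],
], gripper=[0,0,0,0,0,0], spin=[0,0,0,0,0,0])

```text
time: 4.13
eef_pos: [0.6081, -0.2236, 0.1662]
eef_rot: [-0.0, 0.696, 0.718, -0.0]
wrist_force: [-0.2, -0.7, 0.8]
opening: 0.0036
finger_force: 0.0
```

step_arm([
  [0,0,-10],
  [0,0,-10],
  [0,0,0],
  [0,0,0],
  [0,0,0],
  [0,0,0],
  [0,0,14],
  [0,0,14],
  [0,0,14],
  [0,0,0],
], gripper=[40,40,40,40,40,40,40,40,40,40], spin=[0,0,0,0,0,0,0,0,0,0])

```text
time: 4.97
eef_pos: [0.6069, -0.2228, 0.1407]
eef_rot: [-0.002, 0.696, 0.718, -0.001]
wrist_force: [-0.0, 0.7, -0.6]
opening: 0.04
finger_force: 0.0
```

```bash
python3 - <<'E'
from h import *
t=grab('top');d=grab('wrist','w2.png');plan([(.608,-.2225,.144,.03)],0)
R,c=blob(t,t['image'].max(2)<60,(365,405,176,196));print(R)
E
```

```text
at [ 0.608  -0.2235  0.1434] yaw 0.0299 F [ 1.4 -1.   0.4] open 0.0402 t 5.0667
o [[1, 0, -1]] s [-0.0] n 1
end [ 0.608  -0.2225  0.1444] 0.0299
((368.65380859375, 181.26922607421875), (1.3867504596710205, 13.590154647827148), 33.6900634765625)
```

step_arm([
  [0,0,0],
  [0,0,0],
  [0,0,0],
  [0,0,0],
  [0,0,0],
  [0,0,0],
  [0,0,0],
  [0,0,0],
], gripper=[0,0,0,0,0,0,0,0], spin=[0,0,0,0,0,0,0,0])

```text
time: 5.73
eef_pos: [0.6083, -0.2236, 0.1436]
eef_rot: [0.0, 0.696, 0.718, -0.0]
wrist_force: [-0.0, -0.3, 0.3]
opening: 0.0007
finger_force: 0.0
```

```bash
python3 - <<'E'
from h import *
d=grab('wrist');s=grab('scene')
a=cv2.resize(d['image'][60:300,200:480],None,fx=1.43,fy=1.43,interpolation=2); b=cv2.resize(s['image'][170:290,310:450],None,fx=2.85,fy=2.85,interpolation=2)
h=max(a.shape[0],b.shape[0]); 
a=cv2.copyMakeBorder(a,0,h-a.shape[0],0,0,0);b=cv2.copyMakeBorder(b,0,h-b.shape[0],0,0,0)
cv2.imwrite('pics/c3.png',np.hstack([a,b])); print(a.shape,b.shape)
print(proj(d,np.array(r.read_state()['eef_pos'])),proj(s,np.array(r.read_state()['eef_pos'])))
E
```

```text
(343, 400, 3) (343, 399, 3)
(np.float64(315.9760607576884), np.float64(219.1195257383229)) (np.float64(378.09342897817027), np.float64(222.01274648760167))
```

View pics/c3.png

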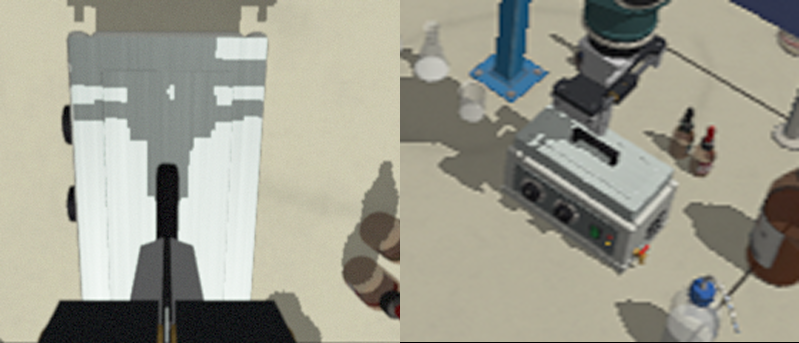

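```bash
python3 - <<'E'
from h import *
from scipy.spatial.transform import Rotation as Ro
d=grab('wrist','w3.png');st=r.read_state()
def T(p,q):
    M=np.eye(4);M[:3,:3]=Ro.from_quat([q[1],q[2],q[3],q[0]]).as_matrix();M[:3,3]=p;return M
CT=d['camera_from_world']@T(st['eef_pos'],st['eef_rot'])
print(np.linalg.inv(CT).round(4))
q1=np.array([0,np.sin((np.pi/2+.0392)/2+0),0,0])
# tool y yaw .0405 -> rot pi about axis at yaw (pi/2+.0405)/... axis angle phi: y yaw = 2phi-pi/2
phi=(.0405+np.pi/2)/2; q1=[0,np.cos(phi),np.sin(phi),0]
d1=dict(d);d1['camera_from_world']=CT@np.linalg.inv(T([.590,-.2203,.3002],q1))
for n,a,b in [('TL',(289.5,103),(247.6,84.5)),('TR',(372,103),(386.9,85.9)),('Hfar',(331.5,148),(317.5,175.5)),('knob1',(285,140),(247,147.5)),('knob2',(285,177),(247,203.5))]:
    X=tri([(d1,*a),(d,*b)]);print(n,X.round(4),np.round(proj(d1,X),1),np.round(proj(d,X),1))
E
```

```text
[[-4.000e-04  9.653e-01  2.612e-01  7.420e-02]
 [ 1.000e+00  4.000e-04  0.000e+00  2.000e-04]
 [-1.000e-04  2.612e-01 -9.653e-01 -2.172e-01]
 [ 0.000e+00  0.000e+00  0.000e+00  1.000e+00]]
TL [ 0.5495 -0.1182  0.1167] [289.4 103.3] [247.8  84. ]
TR [ 0.6672 -0.1124  0.0944] [372.7 103.7] [385.8  84.8]
Hfar [ 0.6048 -0.1669  0.2533] [334.1 149.4] [311.1 172.2]
knob1 [ 0.5424 -0.1696  0.0984] [285.2 140.9] [246.7 146.1]
knob2 [ 0.5442 -0.2209  0.1122] [285. 177.] [247.  203.5]
```

```bash
python3 - <<'E'
from h import *
d=grab('wrist');s=grab('scene')
for z in (.14,.15,.165,.18): print(z,np.round(proj(d,np.array([.607,-.1835,z])),1))
print(r.read_state())
m=(d['image'].max(2)<70)
ys,xs=np.where(m[120:330,300:335]);ys+=120;xs+=300
for y in range(165,280,8): print(y,xs[ys==y].min() if (ys==y).any() else None,xs[ys==y].max() if (ys==y).any() else None, d['image'][y,316])
a=cv2.resize(d['image'][150:290,230:410],None,fx=4,fy=4,interpolation=2);cv2.imwrite('pics/c4.png',a)
E
```

```text
0.14 [315.9 170. ]
0.15 [315.8 172. ]
0.165 [315.8 175.4]
0.18 [315.8 179.3]
{'time': 5.9833, 'joint_pos': array([-0.14271888,  0.55170277,  0.63940398,  1.5925881 , -0.35544802,
        1.11626305,  0.61336763]), 'joint_velocities': array([-1.49845151e-05, -1.61396083e-04,  9.76272277e-04,  1.97060132e-04,
       -2.65321853e-04, -6.62034182e-04, -7.09936696e-04]), 'effort': array([-2.54039289e-03, -8.57705569e+01,  1.57428950e+01, -4.00397444e+01,
       -2.73676577e-02,  5.76100149e-02, -2.06319837e-04]), 'eef_pos': array([ 0.60827414, -0.22355663,  0.14356882]), 'eef_rot': array([ 3.46474443e-06,  6.96427854e-01,  7.17626813e-01, -4.73177371e-05]), 'wrist_force': array([-0.17567799,  0.57345721, -0.13022494]), 'torque': array([-0.09379583,  0.07223982,  0.01406337]), 'finger_force': 0.0, 'opening': 0.00031481920159366096}
165 None None [141 144 137]
173 None None [116 117 115]
181 310 324 [10  4 12]
189 309 324 [21 20 15]
197 309 324 [16 24 12]
205 310 323 [21 15 16]
213 310 323 [19 17 11]
221 310 323 [16  3  7]
229 314 319 [23 24 24]
237 314 319 [21 13 19]
245 314 319 [25 22 23]
253 314 319 [19 13 17]
261 313 319 [18 14 18]
269 301 332 [30 28 36]
277 300 334 [131 135 129]
```

View pics/c4.png

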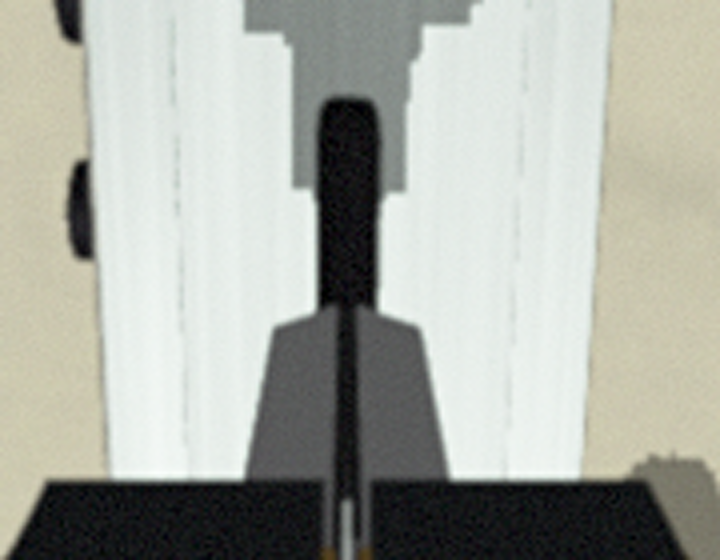

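```bash
python3 - <<'E'
import cv2,numpy as np
im=cv2.imread('pics/w2.png')
for y in range(172,270,4):
    print(y,''.join('#' if v<45 else '+' if v<75 else '-' if v<115 else '=' if v<190 else '.' for v in im[y,270:364].max(1)))
E
```

```text
172 .......===============....................==============..................==============......
176 .......===============....................-+#########+-=..................==============......
180 .......===============...................-#############-..................==============......
184 .......===============..................=+#############+=................==============.......
188 .......===============..................=+#############+=................==============.......
192 ........==============..................=+#############+=................==============.......
196 ........==============..................=+########+####-=................=============........
200 ...............=======..................=+#############-=...............==========............
204 ........................................=+####+########-=..................=..................
208 ........................................=+######+######-=.....................................
212 ........................................=+######+++####-=.....................................
216 .......
[... 674 characters left out ...]
-------
244 ----------+#####+=......................=####+++++#+##+=...................=-#####+-----------
248 ---------+#######=......................=###+#+++++###+=...................=+#######+---------
252 --------+#######+=......................=###++++++####+=....................=########+--------
256 -------+#######+=.......................=+##++++++#+##+=.....................=########+-------
260 -----+########+=........................=+##++++++####-=......................-########+------
264 ----+########+=.........................=+##++++++++##-=.......................-########+-----
268 ---+########+=..........................=+##+++++++###-=........................-#########+---
```

step_arm([
  [0,0,-10],
  [0,0,-5],
  [0,0,0],
  [0,0,0],
  [0,0,0],
  [0,0,10],
  [0,0,5],
  [0,0,5],
], gripper=[40,40,40,40,40,40,40,40], spin=[0,0,0,0,0,0,0,0])

```text
time: 6.65
eef_pos: [0.6078, -0.2233, 0.1373]
eef_rot: [-0.001, 0.696, 0.718, -0.0]
wrist_force: [0.5, 0.6, 0.0]
opening: 0.0398
finger_force: 0.0
```

step_arm([
  [0,0,4],
  [0,0,4],
  [0,0,4],
  [0,0,4],
  [0,0,0],
], gripper=[40,40,40,40,40], spin=[0,0,0,0,0])

```text
time: 7.07
eef_pos: [0.608, -0.2234, 0.1217]
eef_rot: [-0.0, 0.696, 0.718, -0.0]
wrist_force: [-0.6, 0.1, -0.1]
opening: 0.0402
finger_force: 0.0
```

step_arm([
  [0,0,4],
  [0,0,4],
  [0,0,4],
  [0,0,3],
  [0,0,0],
  [0,0,0],
  [0,0,0],
  [0,0,0],
  [0,0,0],
  [0,0,0],
], gripper=[40,40,40,40,40,40,0,0,0,0], spin=[0,0,0,0,0,0,0,0,0,0])

```text
time: 7.9
eef_pos: [0.6084, -0.2236, 0.1078]
eef_rot: [0.0, 0.696, 0.718, 0.0]
wrist_force: [0.2, 0.1, 0.1]
opening: 0.0168
finger_force: 0.0
```

step_arm([
  [0,0,0],
  [0,0,0],
  [0,0,0],
], gripper=[0,0,0], spin=[0,0,0])

```text
time: 8.15
eef_pos: [0.6084, -0.2236, 0.1077]
eef_rot: [0.0, 0.696, 0.718, 0.0]
wrist_force: [-0.8, 0.1, 1.7]
opening: 0.0118
finger_force: 30.0
```

```bash
python3 - <<'E'
from h import *
plan([],0);im=grab('wrist')['image']
for y in range(172,270,6):
    print(y,''.join('#' if v<45 else '+' if v<75 else '-' if v<115 else '=' if v<190 else '.' for v in im[y,270:364].max(1)))
E
```

```text
at [ 0.6084 -0.2236  0.1077] yaw 0.03 F [-0.8  0.1  1.7] open 0.0118 t 8.15
end [ 0.6084 -0.2236  0.1077] 0.03
172 ==============================================================================================
178 ==============================================================================================
184 .....==================================-++##########++=======================================.
190 ........=============================-#################+-=================================....
196 ......................===============+##################-===============......................
202 ......................===============+#################+-================.....................
208 ......................===============+##################-===============......................
214 ......................===============+######+####+######-==============.......................
220 ......................===============+#########+#+#####+-==============.......................
226 ......................===============+#######+#++++####+-==============.......................
232 ...................==---------------##########+#+++######+---------------=....................
238 ..................=----------------+##########++#+########+----------------=..................
244 ................=-----------------+##########+#++##########-----------------=.................
250 ..............=-------------------#########+++++++#########+------------------=...............
256 .............=-------------------+#########++++#+###########+-------------------=.............
262 ...........=--------------------+##########++++++######++###+--------------------=............
268 .........=----------------------+#########++++++#######-=+###+---------------------=..........
```

step_arm([
  [0,0,-3],
  [0,0,-6],
  [0,0,-10],
  [0,0,-12],
  [0,0,-12],
  [0,0,-10],
  [0,-5,-5],
  [0,-15,0],
  [0,-22,0],
  [0,-25,0],
], gripper=[0,0,0,0,0,0,0,0,0,0], spin=[0,0,0,0,0,0,0,0,0,0])

```text
time: 9.03
eef_pos: [0.5405, -0.2254, 0.1656]
eef_rot: [0.0, 0.696, 0.718, -0.0]
wrist_force: [0.4, -0.6, -1.0]
opening: 0.0121
finger_force: 30.0
```

step_arm([
  [0,-25,0],
  [0,-25,0],
  [0,-25,0],
  [0,-22,0],
  [0,-18,0],
  [0,-12,5],
  [0,-4,15],
  [0,0,25],
  [0,0,25],
  [0,0,25],
], gripper=[0,0,0,0,0,0,0,0,0,0], spin=[0,0,0,0,0,0,0,0,0,0])

```text
time: 9.87
eef_pos: [0.4103, -0.2294, 0.0701]
eef_rot: [0.0, 0.696, 0.718, 0.0]
wrist_force: [0.8, 0.3, -1.7]
opening: 0.012
finger_force: 30.0
```

```bash
python3 - <<'E'
from h import *
plan([(.41,-.223,.01,.03)],0)
E
```

```text
at [ 0.4103 -0.2294  0.0701] yaw 0.03 F [ 0.8  0.3 -1.7] open 0.012 t 9.8667
o [[3, 0, 30], [3, 0, 30]] s [0.0, 0.0] n 2
end [ 0.4101 -0.2234  0.0101] 0.03
```

step_arm([
  [0,0,25],
  [0,0,22],
  [0,0,12],
  [0,0,6],
  [0,0,4],
  [0,0,2],
  [0,0,0],
], gripper=[0,0,0,0,0,0,0], spin=[0,0,0,0,0,0,0])

```text
time: 10.45
eef_pos: [0.4108, -0.2297, 0.0002]
eef_rot: [0.0, 0.696, 0.718, 0.0]
wrist_force: [1.1, 0.5, -1.9]
opening: 0.0114
finger_force: 30.0
```

step_arm([
  [0,0,1],
  [0,0,1],
  [0,0,0],
], gripper=[0,0,0], spin=[0,0,0])

```text
time: 10.7
eef_pos: [0.4107, -0.2295, -0.0021]
eef_rot: [0.0, 0.696, 0.718, 0.0]
wrist_force: [-0.5, 0.8, -1.1]
opening: 0.0117
finger_force: 30.0
```

step_arm([
  [0,0,1],
  [0,0,1],
  [0,0,0],
], gripper=[0,0,0], spin=[0,0,0])

```text
time: 10.95
eef_pos: [0.4106, -0.2296, -0.004]
eef_rot: [0.0, 0.696, 0.718, 0.0]
wrist_force: [-1.6, 1.5, 8.8]
opening: 0.0116
finger_force: 30.0
```

```bash
python3 - <<'E'
from h import *
plan([(.41,-.229,.08,.03),(.50,-.226,.21,.35),(.60,-.226,.21,1.58)],0)
print(r.read_state()['joint_pos'])
E
```

```text
at [ 0.4106 -0.2296 -0.004 ] yaw 0.0299 F [-1.6  1.5  8.8] open 0.0116 t 10.95
o [[0, 0, -28], [0, 0, -28], [1, -1, -28], [0, 18, -26], [-1, 18, -26], [-3, 18, -26], [-3, 18, -26], [-5, 17, -26], [-3, 9, 0], [-4, 8, 0]] s [-0.0, -0.0, -0.0, -0.06, -0.07, -0.06, -0.07, -0.06, -0.11, -0.11] n 10
o [[-5, 7, 0], [-6, 7, 0], [-6, 7, 0], [-7, 5, 0], [-8, 5, 0], [-8, 4, 0], [-9, 3, 0], [-9, 2, 0], [-9, 1, 0]] s [-0.12, -0.11, -0.11, -0.11, -0.11, -0.11, -0.12, -0.11, -0.11] n 9
end [ 0.6   -0.226  0.21 ] 1.5799
[-0.05229584  0.47018689  0.59647494  2.13563469 -0.43265456  0.65354027
  0.87325   ]
```

step_arm([
  [0,0,0],
  [0,0,0],
  [0,0,0],
  [0,0,0],
  [0,0,-5],
  [0,0,-15],
  [0,0,-25],
  [0,0,-25],
  [0,0,-14],
], gripper=[40,40,40,40,40,40,40,40,40], spin=[0,0,0,0,0,0,0,0,0])

```text
time: 11.7
eef_pos: [0.4108, -0.2301, 0.0819]
eef_rot: [0.001, 0.697, 0.717, 0.0]
wrist_force: [0.4, -0.0, -0.3]
opening: 0.0402
finger_force: 0.0
```

step_arm([
  [0,18,-26],
  [-1,18,-26],
  [-3,18,-26],
  [-3,18,-26],
  [-5,17,-26],
  [-3,9,0],
  [-4,8,0],
], gripper=[60,60,60,60,60,60,60], spin=[-0.06,-0.07,-0.06,-0.07,-0.06,-0.11,-0.11])

```text
time: 12.28
eef_pos: [0.5204, -0.2272, 0.2113]
eef_rot: [0.001, 0.477, 0.879, 0.0]
wrist_force: [-0.5, 0.3, -0.7]
opening: 0.0601
finger_force: 0.0
```

step_arm([
  [-5,7,0],
  [-6,7,0],
  [-6,7,0],
  [-7,5,0],
  [-8,5,0],
  [-8,4,0],
  [-9,3,0],
  [-9,2,0],
  [-9,1,0],
  [0,0,0],
], gripper=[60,60,60,60,60,60,60,60,60,60], spin=[-0.12,-0.11,-0.11,-0.11,-0.11,-0.11,-0.12,-0.11,-0.11,0])

```text
time: 13.12
eef_pos: [0.6016, -0.2266, 0.2095]
eef_rot: [-0.0, -0.008, 1.0, -0.0]
wrist_force: [-0.8, -0.0, 0.8]
opening: 0.0598
finger_force: 0.0
```

```bash
python3 - <<'E'
from h import *
d=grab('wrist','w5.png');s=grab('scene','s5.png');plan([],0);print(r.read_state()['joint_pos'])
for n,k in (('w',d),('s',s)):
    h=cv2.cvtColor(k['image'],cv2.COLOR_BGR2HSV);m=((h[...,0]>100)&(h[...,0]<125)&(h[...,1]>120)).astype(np.uint8)
    q=proj(k,np.array([.608,-.224,.125]));print(n,np.round(q))
    N,l,st,c=cv2.connectedComponentsWithStats(m)
    for i in range(1,N):
        if st[i,4]>10: print(c[i].round(1),st[i])
E
```

```text
at [ 0.6003 -0.2271  0.2096] yaw 1.5757 F [ 0.1 -0.1 -0.7] open 0.0601 t 13.2167
end [ 0.6003 -0.2271  0.2096] 1.5757
[ 0.02096133  0.43610327  0.40505312  1.53119295 -0.178328    1.21133544
  2.03069882]
w [320. 201.]
[ 69.1 107.5] [  44   90   48   35 1180]
[312.6 203.5] [306 186  14  37 417]
[485.4 260.7] [ 448  240   86   60 1882]
s [378. 225.]
[447.2  23.7] [ 346    0  182   56 3302]
[157.3  10.3] [155   3   6  15  26]
[362.   61.9] [ 347    9   36  110 1666]
[314.5  20. ] [314  10   2  21  40]
[410.7  52.4] [405  46  13  16 106]
[518.7  61.4] [504  47  33  28  39]
[212.2  55.3] [210  53   7   5  21]
[204.1  64.2] [201  60   7  10  37]
[217.7  63. ] [215  62   6   3  11]
[349.1 179.6] [335 151  27  55 593]
[214.2 167.2] [208 164  12   7  15]
[265.5 213.6] [257 212  18   3  18]
[379.  225.4] [376 222   7   8  25]
[415.3 272.4] [412 268   8   9  47]
```

View pics/w5.png

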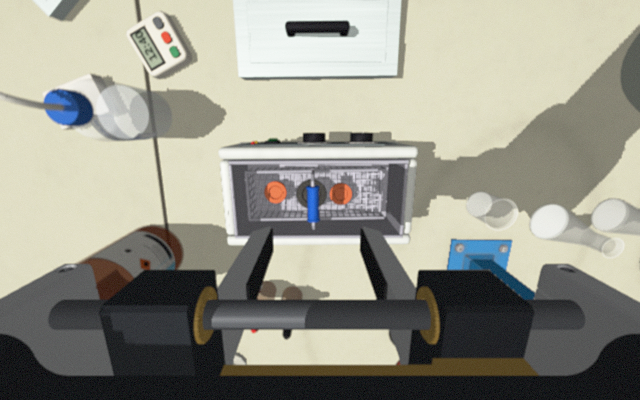

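```bash
python3 - <<'E'
from h import *
d=grab('wrist');s=grab('scene');t=grab('top')
h=cv2.cvtColor(d['image'],cv2.COLOR_BGR2HSV);m=((h[...,0]>100)&(h[...,0]<125)&(h[...,1]>120))
R,c=blob(d,m,(295,335,175,240));print(R)
X=tri([(d,*R[0]),(s,379,225.4)]);print('tri',X)
print('z.131',onz(d,*R[0],.131))
b=cv2.boxPoints(R);print(np.array([onz(d,*q,.128) for q in b]).round(4))
plan([(.609,-.2335,.10,None)],0)
E
```

```text
((312.5483703613281, 204.99842834472656), (36.27145004272461, 12.058242797851562), 88.15238952636719)
tri [ 0.60900467 -0.23188845  0.12829382]
z.131 [ 0.60925204 -0.23290346  0.131     ]
[[ 0.5897 -0.2402  0.128 ]
 [ 0.5892 -0.227   0.128 ]
 [ 0.6313 -0.2254  0.128 ]
 [ 0.6318 -0.2391  0.128 ]]
at [ 0.6002 -0.227   0.2098] yaw 1.5768 F [-1.   0.1  0.4] open 0.0605 t 13.3667
o [[-3, -2, 37], [-3, -2, 36], [-3, -3, 37]] s [-0.0, -0.0, -0.0] n 3
end [ 0.6092 -0.234   0.0998] 1.5768
```

step_arm([
  [-3,-2,34],
  [-3,-2,34],
  [-3,-1,34],
  [0,0,22],
  [0,0,12],
  [0,0,7],
  [0,0,0],
  [0,0,0],
], gripper=[60,60,60,60,60,60,60,60], spin=[-0.02,0,0,0,0,0,0,0])

```text
time: 14.03
eef_pos: [0.6104, -0.232, 0.0678]
eef_rot: [0.001, -0.014, 1.0, -0.0]
wrist_force: [0.1, 0.0, 0.0]
opening: 0.0599
finger_force: 0.0
```

step_arm([
  [0,0,0],
  [0,0,0],
  [0,0,0],
  [0,0,0],
  [0,0,0],
  [0,0,0],
  [0,0,0],
  [0,0,0],
  [0,0,0],
  [0,0,0],
], gripper=[0,0,0,0,0,0,0,0,0,0], spin=[0,0,0,0,0,0,0,0,0,0])

```text
time: 14.87
eef_pos: [0.6098, -0.2316, 0.0666]
eef_rot: [-0.0, -0.015, 1.0, 0.0]
wrist_force: [-0.5, 1.6, 1.1]
opening: 0.0118
finger_force: 30.0
```

step_arm([
  [0,0,-3],
  [0,0,-6],
  [0,0,-9],
  [0,0,-12],
  [0,0,-14],
  [0,0,-14],
  [0,0,-14],
  [0,0,-12],
  [0,0,-9],
  [0,0,-7],
], gripper=[0,0,0,0,0,0,0,0,0,0], spin=[0,0,0,0,0,0,0,0,0,0])

```text
time: 15.7
eef_pos: [0.6101, -0.2318, 0.1681]
eef_rot: [0.001, -0.015, 1.0, -0.0]
wrist_force: [0.1, -0.2, -1.9]
opening: 0.012
finger_force: 30.0
```

```bash
python3 - <<'E'
from h import *
plan([(.43,.04,.167,1.57)],0,step=18)
d=grab('wrist','w6.png');h=cv2.cvtColor(d['image'],cv2.COLOR_BGR2HSV)
for lo,hi,n in ((100,125,'blue'),(3,12,'orange')):
    m=((h[...,0]>lo)&(h[...,0]<hi)&(h[...,1]>150)).astype(np.uint8);N,l,st,c=cv2.connectedComponentsWithStats(m)
    print(n,[(c[i].round(),st[i,4]) for i in range(1,N) if st[i,4]>100])
E
```

```text
at [ 0.6101 -0.2318  0.1681] yaw 1.6 F [ 0.1 -0.2 -1.9] open 0.012 t 15.7
o [[9, 15, 0], [9, 14, 0], [9, 15, 0], [9, 14, 0], [9, 15, 0], [10, 14, 0], [9, 15, 0], [9, 14, 0], [9, 15, 1], [9, 14, 0]] s [0.0, 0.0, 0.0, 0.01, -0.0, -0.0, 0.0, 0.0, 0.0, 0.01] n 10
o [[10, 15, 0], [9, 14, 0], [9, 14, 0], [10, 15, 0], [9, 14, 0], [10, 15, 0], [9, 14, 0], [10, 14, 0], [9, 14, 0]] s [-0.0, -0.0, 0.0, 0.0, 0.0, 0.01, -0.0, -0.0, -0.0] n 9
end [0.43   0.0396 0.1671] 1.57
blue [(array([30., 90.]), np.int32(1776)), (array([316., 253.]), np.int32(1337)), (array([485., 265.]), np.int32(1017)), (array([505., 283.]), np.int32(1502))]
orange [(array([260., 220.]), np.int32(955)), (array([365., 226.]), np.int32(944)), (array([154., 243.]), np.int32(112))]
```

step_arm([
  [2,3,0],
  [4,6,0],
  [6,9,0],
  [8,12,0],
  [9,15,0],
  [10,16,0],
  [11,17,0],
  [11,17,0],
  [11,17,0],
  [11,17,0],
], gripper=[0,0,0,0,0,0,0,0,0,0], spin=[0,0,0,0.01,0,0,0.01,0,0.01,0])

```text
time: 16.58
eef_pos: [0.5231, -0.1024, 0.166]
eef_rot: [-0.0, 0.0, 1.0, 0.0]
wrist_force: [0.1, 0.1, -2.7]
opening: 0.0122
finger_force: 30.0
```

step_arm([
  [11,17,0],
  [11,17,0],
  [11,17,0],
  [11,17,0],
  [11,17,0],
  [10,15,0],
  [9,13,0],
  [8,11,0],
  [6,8,0],
  [4,5,0],
], gripper=[0,0,0,0,0,0,0,0,0,0], spin=[0,0,0,0,0,0,0,0,0,0])

```text
time: 17.42
eef_pos: [0.4316, 0.0341, 0.1663]
eef_rot: [-0.0, -0.0, 1.0, 0.0]
wrist_force: [0.4, 0.3, -2.9]
opening: 0.012
finger_force: 30.0
```

step_arm([
  [2,3,0],
  [0,0,0],
  [0,0,4],
  [0,0,10],
  [0,0,16],
  [0,0,20],
  [0,0,20],
  [0,0,20],
  [0,0,18],
  [0,0,12],
], gripper=[0,0,0,0,0,0,0,0,0,0], spin=[0,0,0,0,0,0,0,0,0,0])

```text
time: 18.25
eef_pos: [0.4299, 0.0351, 0.0441]
eef_rot: [-0.001, 0.001, 1.0, -0.001]
wrist_force: [0.7, -0.3, -2.7]
opening: 0.0123
finger_force: 30.0
```

step_arm([
  [0,0,10],
  [0,0,8],
  [0,0,5],
  [0,0,3],
  [0,0,1],
  [0,0,1],
  [0,0,0],
], gripper=[0,0,0,0,0,0,0], spin=[0,0,0,0,0,0,0])

```text
time: 18.83
eef_pos: [0.4312, 0.0361, 0.0188]
eef_rot: [0.0, 0.0, 1.0, 0.0]
wrist_force: [-0.4, 0.6, -3.0]
opening: 0.0125
finger_force: 30.0
```

step_arm([
  [0,0,1],
  [0,0,0.5],
  [0,0,0],
  [0,0,0],
  [0,0,0],
], gripper=[0,0,0,0,0], spin=[0,0,0,0,0])

```text
time: 19.25
eef_pos: [0.4309, 0.0361, 0.0172]
eef_rot: [0.0, 0.0, 1.0, -0.0]
wrist_force: [0.7, 0.4, -2.5]
opening: 0.0122
finger_force: 30.0
```

step_arm([
  [0,0,0.5],
  [0,0,0.5],
  [0,0,0],
  [0,0,0],
], gripper=[0,0,0,0], spin=[0,0,0,0])

```text
time: 19.58
eef_pos: [0.4313, 0.0362, 0.0169]
eef_rot: [0.0, 0.0, 1.0, 0.0]
wrist_force: [-7.7, 0.1, 22.7]
opening: 0.0121
finger_force: 30.0
```

step_arm([
  [0,0,0.5],
  [0,0,0.5],
  [0,0,0],
  [0,0,0],
], gripper=[0,0,0,0], spin=[0,0,0,0])

```text
time: 19.92
eef_pos: [0.4316, 0.0361, 0.016]
eef_rot: [0.001, 0.0, 1.0, 0.0]
wrist_force: [-6.2, -0.3, 24.1]
opening: 0.0122
finger_force: 30.0
```

step_arm([
  [0,0,0],
  [0,0,0],
  [0,0,0],
  [0,0,0],
  [0,0,-5],
  [0,0,-15],
  [0,0,-30],
  [0,0,-40],
  [0,0,-40],
  [0,0,-14],
], gripper=[40,40,40,40,40,40,40,40,40,40], spin=[0,0,0,0,0,0,0,0,0,0])

```text
time: 20.75
eef_pos: [0.4326, 0.0361, 0.1641]
eef_rot: [0.003, 0.001, 1.0, 0.001]
wrist_force: [0.1, -0.3, 1.5]
opening: 0.04
finger_force: 0.0
```

step_arm([
  [0,0,-5],
  [0,0,0],
  [0,0,0],
  [0,0,0],
  [0,0,0],
  [0,0,0],
  [0,0,0],
  [0,0,0],
  [0,0,0],
  [0,0,0],
], gripper=[94,94,94,94,94,94,94,94,94,94], spin=[0.12,0.12,0.12,0.12,0.12,0.12,0.12,0.12,0.12,0.12])

```text
time: 21.58
eef_pos: [0.4308, 0.0359, 0.1644]
eef_rot: [0.0, 0.567, 0.823, -0.0]
wrist_force: [-0.0, -0.9, -0.3]
opening: 0.094
finger_force: 0.0
```

step_arm([
  [-10,0,0],
  [-10,0,0],
  [-10,0,0],
  [-5,0,0],
  [0,0,0],
], gripper=[94,94,94,94,94], spin=[0.12,0.12,0.12,0.01,0])

```text
time: 22.0
eef_pos: [0.4382, 0.0013, 0.1643]
eef_rot: [0.0, 0.707, 0.708, -0.0]
wrist_force: [0.6, -0.0, -0.4]
opening: 0.0939
finger_force: 0.0
```

```bash
python3 - <<'E'
from h import *
d=grab('wrist','w7.png');s=grab('scene','s7.png');t=grab('top','t7.png');plan([],0)
h=cv2.cvtColor(d['image'],cv2.COLOR_BGR2HSV)
for lo,hi,n in ((100,125,'blue'),(3,12,'orange')):
    m=((h[...,0]>lo)&(h[...,0]<hi)&(h[...,1]>150)).astype(np.uint8);N,l,st,c=cv2.connectedComponentsWithStats(m)
    print(n,[(c[i].round(),st[i].tolist()) for i in range(1,N) if st[i,4]>60])
print(r.read_state()['joint_pos'])
E
```

```text
at [0.4382 0.0026 0.1641] yaw 0.0036 F [ 1.2 -0.   0.5] open 0.0938 t 22.15
end [0.4382 0.0026 0.1641] 0.0036
blue [(array([312.,  19.]), [252, 0, 121, 31, 453]), (array([569., 152.]), [507, 114, 133, 72, 5131]), (array([310., 164.]), [292, 159, 36, 12, 407]), (array([631., 213.]), [623, 208, 17, 11, 123])]
orange [(array([313., 130.]), [303, 119, 21, 23, 389]), (array([311., 196.]), [301, 186, 20, 21, 330])]
[-0.44289182  0.07989003  0.38736473  2.06846712 -0.03591568  0.99945784
 -0.03357483]
```

View pics/w7.png

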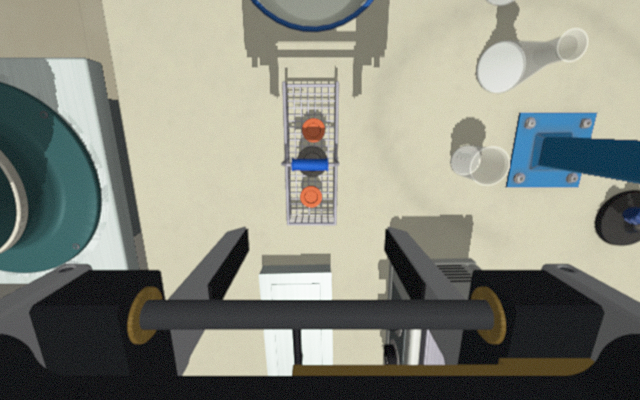

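```bash
python3 - <<'E'
from h import *
d=grab('wrist')
for n,u,v,z in [('rearL',286,223,.036),('rearR',337,223,.036),('frontL',286.5,82,.017),('frontR',338,82,.017),('roller',310,164,.08),('st1',313,130,.02),('st2',311,196,.02),('basinlow',312,30,.05)]:
    print(n,onz(d,u,v,z).round(4))
# basin rim: blue, near arc fit
h=cv2.cvtColor(d['image'],cv2.COLOR_BGR2HSV);m=((h[...,0]>100)&(h[...,0]<125)&(h[...,1]>120)).astype(np.uint8)[:32,245:380]
t=grab('top');ht=cv2.cvtColor(t['image'],cv2.COLOR_BGR2HSV);mt=((ht[...,0]>100)&(ht[...,0]<128)&(ht[...,1]>90)).astype(np.uint8)[205:262,245:305]
for k,mm,ox,oy in((d,m,245,0),(t,mt,245,205)):
    ys,xs=np.nonzero(mm);P=np.array([onz(k,x+ox,y+oy,.05) for x,y in zip(xs,ys)])[:,:2]
    A=np.c_[2*P,np.ones(len(P))];q=np.linalg.lstsq(A,(P**2).sum(1),rcond=None)[0];print(len(P),'circle',q[:2],np.sqrt(q[2]+q[0]**2+q[1]**2))
plan([(.433,-.008,.05,0),(.433,-.008,-.025,0)],94,step=30)
E
```

```text
rearL [ 0.3989 -0.0467  0.036 ]
rearR [ 0.4659 -0.0465  0.036 ]
frontL [0.4019 0.1279 0.017 ]
frontR [0.4645 0.1281 0.017 ]
roller [0.4316 0.0367 0.08  ]
st1 [0.4341 0.0715 0.02  ]
st2 [ 0.4315 -0.0141  0.02  ]
basinlow [0.4334 0.1744 0.05  ]
545 circle [0.43376818 0.25550297] 0.08122344680663778
14 circle [0.4359144  0.25710568] 0.08139014645136126
at [0.4383 0.0026 0.1641] yaw 0.0026 F [ 0.5  0.9 -0.1] open 0.0936 t 22.25
o [[-3, -1, 29], [-2, -2, 28], [-3, -1, 29], [-3, -1, 28], [0, 0, 25], [0, 0, 25], [0, 0, 25]] s [0.0, 0.0, 0.0, 0.003, -0.0, -0.0, -0.0] n 7
end [ 0.4333 -0.0084 -0.0249] -0.0004
```

step_arm([
  [-3,-1,29],
  [-2,-2,28],
  [-3,-1,29],
  [-3,-1,28],
  [0,0,25],
  [0,0,22],
  [0,0,15],
  [0,0,10],
  [0,0,7],
  [0,0,0],
], gripper=[94,94,94,94,94,94,94,94,94,94], spin=[0,0,0,0,0,0,0,0,0,0])

```text
time: 23.08
eef_pos: [0.4329, -0.0088, -0.0297]
eef_rot: [-0.0, 0.707, 0.707, -0.001]
wrist_force: [-0.1, -0.3, 0.8]
opening: 0.0941
finger_force: 0.0
```

step_arm([
  [0,0,0],
  [0,0,0],
  [0,0,0],
  [0,0,0],
  [0,0,0],
  [0,0,0],
  [0,0,0],
  [0,0,0],
], gripper=[64,64,64,64,64,64,64,64], spin=[0,0,0,0,0,0,0,0])

```text
time: 23.75
eef_pos: [0.4329, -0.0089, -0.0288]
eef_rot: [-0.0, 0.707, 0.707, -0.0]
wrist_force: [-5.7, 0.1, 10.0]
opening: 0.0641
finger_force: 7.6
```

step_arm([
  [0,0,0],
  [0,0,0],
  [0,0,0],
  [0,0,0],
], gripper=[63,63,63,63], spin=[0,0,0,0])

```text
time: 24.08
eef_pos: [0.4329, -0.0089, -0.0287]
eef_rot: [-0.0, 0.707, 0.707, -0.0]
wrist_force: [-5.6, -0.5, 11.2]
opening: 0.0639
finger_force: 30.0
```

step_arm([
  [0,0,-1],
  [0,0,-2],
  [0,0,-3],
  [0,0,-4],
  [0,0,0],
  [0,0,0],
], gripper=[62,62,62,62,62,62], spin=[0,0,0,0,0,0])

```text
time: 24.58
eef_pos: [0.4336, -0.0089, -0.0186]
eef_rot: [0.0, 0.707, 0.707, 0.0]
wrist_force: [0.4, 0.1, -2.4]
opening: 0.0635
finger_force: 29.9
```

```bash
cat > look.py <<'E'
from h import *
import sys
d=grab('wrist',sys.argv[1]+'w.png');s=grab('scene',sys.argv[1]+'s.png');plan([],0)
h=cv2.cvtColor(d['image'],cv2.COLOR_BGR2HSV)
for lo,hi,n in ((100,125,'blue'),(3,12,'orange')):
    m=((h[...,0]>lo)&(h[...,0]<hi)&(h[...,1]>150)).astype(np.uint8);N,l,st,c=cv2.connectedComponentsWithStats(m)
    print(n,[(c[i].round().tolist(),st[i].tolist()) for i in range(1,N) if st[i,4]>60 and 200<c[i][0]<450])
E
cat >> look.py <<'E'
p=np.array(r.read_state()['eef_pos'])
# predicted roller & stopper pixels for tilt angles (pivot at grasp, basket y -49, z .031)
for a in (0,10,20,30,45,60,75):
    ca,sa=np.cos(np.radians(a)),np.sin(np.radians(a))
    def w(y,z): 
        y+=.049;z-=.031; return p+[0,y*ca+z*sa,.060-y*sa+z*ca]
    print(a,'roller',np.round(proj(d,w(-.003,.08))),'lip',np.round(proj(d,w(.086,.017))),'lip z',w(.086,.017)[2].round(3))
E
python3 look.py a
```

```text
at [ 0.4333 -0.0089 -0.0189] yaw 0.0001 F [ 1.5 -1.5 -2.2] open 0.0635 t 24.6833
end [ 0.4333 -0.0089 -0.0189] 0.0001
blue [([313.0, 201.0], [264, 185, 99, 34, 2845])]
orange [([319.0, 116.0], [295, 91, 49, 51, 1976]), ([315.0, 251.0], [293, 229, 44, 44, 1422])]
0 roller [315. 198.] lip [315.   9.] lip z 0.027
10 roller [315. 175.] lip [315.  32.] lip z 0.004
20 roller [315. 158.] lip [315.  56.] lip z -0.018
30 roller [315. 147.] lip [316.  79.] lip z -0.039
45 roller [315. 139.] lip [316. 113.] lip z -0.064
60 roller [315. 141.] lip [316. 145.] lip z -0.083
75 roller [315. 149.] lip [316. 177.] lip z -0.093
```

step_arm([
  [0,0,3],
  [0,0,3],
  [0,0,2],
  [0,0,1],
  [0,0,0],
  [0,0,0],
  [0,0,0],
  [0,0,0],
  [-8,0,0],
  [-8,0,0],
], gripper=[62,62,62,62,62,76,76,76,76,76], spin=[0,0,0,0,0,0,0,0,0,0])

```text
time: 25.52
eef_pos: [0.4334, -0.0253, -0.0278]
eef_rot: [0.0, 0.707, 0.707, 0.0]
wrist_force: [-0.2, -0.5, -0.3]
opening: 0.076
finger_force: 0.0
```

step_arm([
  [0,0,0],
  [0,0,0],
  [0,0,0],
  [0,0,0],
  [0,0,-1],
  [0,0,-2],
  [0,0,-4],
  [0,0,-5],
  [0,0,0],
  [0,0,0],
], gripper=[62,62,62,62,62,62,62,62,62,62], spin=[0,0,0,0,0,0,0,0,0,0])

```text
time: 26.35
eef_pos: [0.4336, -0.0247, -0.0155]
eef_rot: [0.0, 0.707, 0.707, 0.0]
wrist_force: [-0.9, 0.1, -3.1]
opening: 0.0639
finger_force: 29.9
```

```bash
sed -i 's/\.049/.065/g' look.py; python3 look.py b
```

```text
at [ 0.4333 -0.0248 -0.0159] yaw 0.0001 F [ 0.5 -0.3 -2.2] open 0.0641 t 26.45
end [ 0.4333 -0.0248 -0.0159] 0.0001
blue [([313.0, 161.0], [261, 144, 103, 36, 3150])]
orange [([319.0, 86.0], [294, 59, 50, 54, 2129]), ([314.0, 228.0], [293, 206, 44, 44, 1469])]
0 roller [315. 158.] lip [315. -26.] lip z 0.03
10 roller [315. 137.] lip [315.   5.] lip z 0.004
20 roller [315. 124.] lip [315.  34.] lip z -0.021
30 roller [315. 118.] lip [315.  62.] lip z -0.044
45 roller [315. 118.] lip [316. 101.] lip z -0.073
60 roller [315. 127.] lip [316. 137.] lip z -0.094
75 roller [315. 141.] lip [316. 171.] lip z -0.105
```

step_arm([
  [0,0,-5],
  [0,0,-10],
  [0,0,-15],
  [0,0,-18],
  [2,0,-20],
  [5,0,-20],
  [8,0,-20],
  [12,0,-18],
  [15,0,-12],
  [17,0,-6],
], gripper=[62,62,62,62,62,62,62,62,62,62], spin=[0,0,0,0,0,0,0,0,0,0])

```text
time: 27.28
eef_pos: [0.4339, 0.0343, 0.1305]
eef_rot: [0.001, 0.708, 0.707, 0.001]
wrist_force: [1.2, 0.2, -2.0]
opening: 0.064
finger_force: 29.9
```

step_arm([
  [18,0,0],
  [20,0,0],
  [20,0,0],
  [20,0,0],
  [18,0,0],
  [14,0,0],
  [10,0,0],
  [6,0,0],
  [0,0,0],
  [0,0,0],
], gripper=[62,62,62,62,62,62,62,62,62,62], spin=[0,0,0,0,0,0,0,0,0,0])

```text
time: 28.12
eef_pos: [0.4333, 0.1595, 0.1282]
eef_rot: [0.0, 0.707, 0.707, -0.0]
wrist_force: [0.8, 0.2, -3.2]
opening: 0.0642
finger_force: 29.9
```

step_arm([
  [0,0,0],
  [0,0,0],
  [0,0,0],
], gripper=[63.9,63.9,63.9], spin=[0,0,0])

```text
time: 28.37
eef_pos: [0.4334, 0.1596, 0.1281]
eef_rot: [0.0, 0.707, 0.707, -0.0]
wrist_force: [-1.4, -1.4, -4.0]
opening: 0.0643
finger_force: 4.3
```

```bash
python3 look.py c
```

```text
at [0.4334 0.1597 0.1281] yaw -0.0006 F [-0.6 -0.1 -1.5] open 0.0642 t 28.4667
end [0.4334 0.1597 0.1281] -0.0006
blue [([316.0, 71.0], [233, 9, 167, 164, 1471]), ([317.0, 136.0], [289, 127, 57, 20, 949])]
orange [([315.0, 231.0], [297, 213, 37, 38, 1108])]
0 roller [315. 158.] lip [315. -27.] lip z 0.174
10 roller [315. 137.] lip [316.   4.] lip z 0.148
20 roller [315. 123.] lip [316.  34.] lip z 0.123
30 roller [316. 117.] lip [316.  61.] lip z 0.1
45 roller [316. 118.] lip [316. 100.] lip z 0.071
60 roller [316. 127.] lip [316. 136.] lip z 0.05
75 roller [316. 141.] lip [316. 171.] lip z 0.039
```

step_arm([
  [0,0,0],
  [0,0,0],
  [0,0,0],
], gripper=[63.9,63.9,63.9], spin=[0,0,0])

```text
time: 28.72
eef_pos: [0.4333, 0.16, 0.1281]
eef_rot: [0.0, 0.707, 0.707, -0.0]
wrist_force: [1.0, -0.3, -2.6]
opening: 0.0641
finger_force: 4.8
```

```bash
python3 look.py d|head -4; python3 - <<'E'
import cv2,numpy as np
a=cv2.imread('pics/dw.png')[0:290,200:430];b=cv2.imread('pics/ds.png')[140:260,210:360]
a=cv2.resize(a,None,fx=1.7,fy=1.7);b=cv2.resize(b,None,fx=2.6,fy=2.6,interpolation=2)
h=max(a.shape[0],b.shape[0]);f=lambda x:cv2.copyMakeBorder(x,0,h-x.shape[0],0,0,0)
cv2.imwrite('pics/c8.png',np.hstack([f(a),f(b)]))
E
```

```text
at [0.4333 0.1601 0.1281] yaw 0.0 F [-0.5  0.2 -1.7] open 0.064 t 28.8167
end [0.4333 0.1601 0.1281] 0.0
blue [([316.0, 72.0], [234, 9, 166, 164, 1461]), ([317.0, 136.0], [289, 127, 57, 19, 920])]
orange [([291.0, 102.0], [281, 90, 23, 24, 343])]
```

View pics/c8.png

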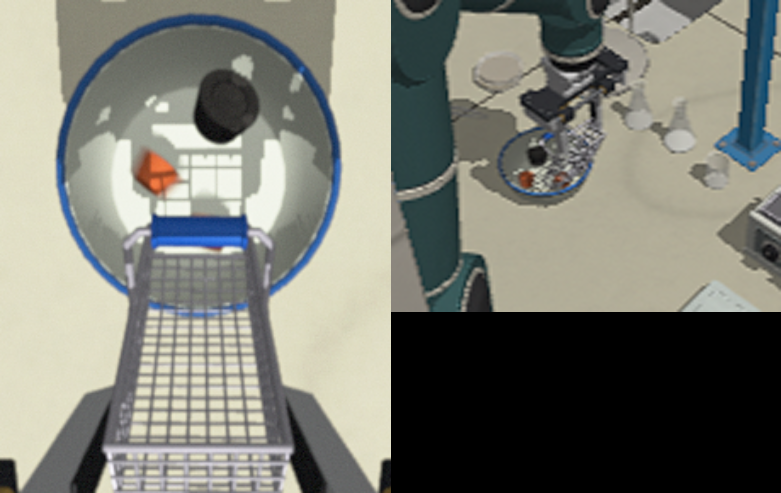

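step_arm([
  [0,0,0],
  [0,0,0],
  [0,0,-5],
  [0,0,-12],
  [0,0,-18],
  [0,0,-18],
  [0,0,-12],
  [-5,0,-5],
  [-12,0,0],
  [-15,0,0],
], gripper=[62,62,62,62,62,62,62,62,62,62], spin=[0,0,0,0,0,0,0,0,0,0])

```text
time: 29.65
eef_pos: [0.433, 0.1274, 0.1977]
eef_rot: [0.0, 0.707, 0.708, -0.0]
wrist_force: [0.7, -0.5, -1.7]
opening: 0.064
finger_force: 30.0
```

step_arm([
  [-15,0,0],
  [-13,0,0],
  [-7,0,0],
  [-3,0,5],
  [0,0,15],
  [0,0,20],
  [0,0,20],
  [0,0,15],
  [0,0,0],
], gripper=[62,62,62,62,62,62,62,62,62], spin=[0,0,0,0,0,0,0,0,0])

```text
time: 30.4
eef_pos: [0.4314, 0.0897, 0.1201]
eef_rot: [-0.001, 0.707, 0.707, -0.002]
wrist_force: [-0.5, -0.1, -2.5]
opening: 0.0638
finger_force: 30.0
```

```bash
python3 look.py e; python3 - <<'E'
from h import *
t=grab('top','te.png')
for k,n,box in((t,'top',(245,310,200,265)),(grab('scene'),'scene',(235,305,180,225))):
    im=k['image'];h=cv2.cvtColor(im,cv2.COLOR_BGR2HSV);x0,x1,y0,y1=box
    for nm,m in (('or',(h[...,1]>120)&((h[...,0]<14))&(h[...,2]>90)),('bk',im.max(2)<55)):
        N,l,st,c=cv2.connectedComponentsWithStats(m[y0:y1,x0:x1].astype(np.uint8))
        print(n,nm,[(onz(k,*(c[i]+[x0,y0]),.02).round(3).tolist(),int(st[i,4])) for i in range(1,N) if st[i,4]>3])
E
```

```text
at [0.433  0.09   0.1229] yaw 0.0002 F [ 0.2  0.4 -2.2] open 0.064 t 30.5
end [0.433  0.09   0.1229] 0.0002
blue [([317.0, 70.0], [228, 0, 183, 117, 1059]), ([317.0, 136.0], [289, 126, 57, 20, 904])]
orange [([292.0, 26.0], [279, 11, 29, 31, 570]), ([323.0, 69.0], [312, 58, 26, 23, 472])]
0 roller [319. 159.] lip [319. -31.] lip z 0.169
10 roller [319. 137.] lip [318.   2.] lip z 0.143
20 roller [319. 123.] lip [318.  32.] lip z 0.118
30 roller [318. 117.] lip [318.  60.] lip z 0.095
45 roller [318. 117.] lip [318. 100.] lip z 0.066
60 roller [318. 126.] lip [318. 136.] lip z 0.045
75 roller [318. 141.] lip [318. 171.] lip z 0.033
top or [([0.443, 0.223, 0.02], 11), ([0.411, 0.263, 0.02], 11)]
top bk [([0.503, 0.18, 0.02], 22), ([0.446, 0.293, 0.02], 28), ([0.351, 0.132, 0.02], 44)]
scene or [([0.408, 0.27, 0.02], 13), ([0.44, 0.231, 0.02], 15)]
scene bk [([0.556, 0.291, 0.02], 187), ([0.592, 0.221, 0.02], 13), ([0.441, 0.293, 0.02], 50), ([0.26, 0.299, 0.02], 7)]
```

step_arm([
  [0,0,8],
  [0,0,12],
  [0,0,9],
  [0,0,5],
  [0,0,2],
  [-12,0,4],
  [-13,0,5],
  [-12,0,6],
  [-11,0,7],
  [-10,0,8],
], gripper=[63.7,63.7,63.7,63.7,63.7,63.7,63.7,63.7,63.7,63.7], spin=[0,0,0,0,0,0,0,0,0,0])

```text
time: 31.43
eef_pos: [0.4338, 0.0316, 0.057]
eef_rot: [0.0, 0.707, 0.707, 0.001]
wrist_force: [0.2, 0.5, 0.1]
opening: 0.0639
finger_force: 10.0
```

```bash
python3 look.py f
```

```text
at [0.433  0.0308 0.0564] yaw -0.002 F [-0.1 -0.  -2. ] open 0.064 t 31.5333
end [0.433  0.0308 0.0564] -0.002
blue [([316.0, 18.0], [241, 0, 151, 31, 431]), ([316.0, 138.0], [280, 126, 73, 25, 1531])]
orange []
0 roller [314. 160.] lip [314. -24.] lip z 0.102
10 roller [314. 139.] lip [314.   6.] lip z 0.076
20 roller [314. 126.] lip [315.  36.] lip z 0.052
30 roller [314. 119.] lip [315.  63.] lip z 0.029
45 roller [314. 119.] lip [315. 101.] lip z -0.0
60 roller [315. 128.] lip [315. 137.] lip z -0.021
75 roller [315. 142.] lip [315. 172.] lip z -0.033
```

step_arm([
  [-10,0,9],
  [-9,0,10],
  [-8,0,10],
  [-7,0,11],
  [-6,0,8],
  [-6,0,9],
  [-5,0,9],
  [-4,0,8],
  [-2,0,4],
  [0,0,3],
], gripper=[63.7,63.7,63.7,63.7,63.7,63.7,63.7,63.7,63.7,63.7], spin=[0,0,0,0,0,0,0,0,0,0])

```text
time: 32.37
eef_pos: [0.4329, -0.0252, -0.0242]
eef_rot: [-0.0, 0.707, 0.707, -0.0]
wrist_force: [-7.9, -0.6, 21.8]
opening: 0.0639
finger_force: 13.3
```

```bash
python3 look.py g
```

```text
at [ 0.4331 -0.0251 -0.0242] yaw -0.0002 F [-0.9 -0.4 -1.3] open 0.0637 t 32.4667
end [ 0.4331 -0.0251 -0.0242] -0.0002
blue [([314.0, 181.0], [266, 165, 97, 33, 2655])]
orange []
0 roller [316. 158.] lip [316. -27.] lip z 0.022
10 roller [316. 137.] lip [316.   4.] lip z -0.004
20 roller [316. 123.] lip [316.  34.] lip z -0.029
30 roller [316. 117.] lip [316.  61.] lip z -0.052
45 roller [316. 118.] lip [316. 100.] lip z -0.081
60 roller [316. 127.] lip [316. 136.] lip z -0.102
75 roller [316. 141.] lip [316. 171.] lip z -0.114
```

step_arm([
  [0,0,0],
  [0,0,0],
  [0,0,0],
  [0,0,0],
  [0,0,0],
  [0,0,0],
], gripper=[63.9,63.9,64,64,64.1,64.1], spin=[0,0,0,0,0,0])

```text
time: 32.97
eef_pos: [0.4334, -0.0248, -0.0239]
eef_rot: [0.0, 0.707, 0.707, 0.0]
wrist_force: [-0.6, -0.3, -1.2]
opening: 0.0642
finger_force: 0.6
```

```bash
python3 look.py h|head -4
```

```text
at [ 0.4334 -0.0248 -0.0239] yaw 0.0001 F [ 0.6  0.  -0.6] open 0.0638 t 33.0667
end [ 0.4334 -0.0248 -0.0239] 0.0001
blue [([315.0, 181.0], [267, 165, 97, 33, 2688])]
orange []
```

step_arm([
  [0,0,0],
  [0,0,0],
  [0,0,0],
  [0,0,0],
  [0,0,-5],
  [0,0,-15],
  [0,0,-30],
  [0,0,-40],
  [0,0,-40],
  [0,0,-40],
], gripper=[80,90,94,94,94,94,94,94,94,94], spin=[0,0,0,0,0,0,0,0,0,0])

```text
time: 33.9
eef_pos: [0.4326, -0.0253, 0.1483]
eef_rot: [0.0, 0.707, 0.707, -0.0]
wrist_force: [0.5, 1.0, -0.6]
opening: 0.094
finger_force: 0.0
```

step_arm([
  [-10,-15,-20],
  [-20,-20,-10],
  [-15,-15,0],
  [0,0,0],
], gripper=[94,94,94,94], spin=[0,0,0,0])

```text
time: 34.23
eef_pos: [0.3814, -0.0721, 0.1771]
eef_rot: [0.0, 0.708, 0.706, 0.001]
wrist_force: [-0.4, -0.6, 1.0]
opening: 0.094
finger_force: 0.0
```

```bash
python3 - <<'E'
from h import *
d=grab('wrist','iw.png');s=grab('scene','is.png');t=grab('top');plan([],0)
h=cv2.cvtColor(d['image'],cv2.COLOR_BGR2HSV)
m=((h[...,0]>100)&(h[...,0]<125)&(h[...,1]>150)).astype(np.uint8);N,l,st,c=cv2.connectedComponentsWithStats(m)
print([(c[i].round().tolist(),st[i].tolist()) for i in range(1,N) if st[i,4]>60])
a=cv2.resize(d['image'],(480,300));b=cv2.resize(s['image'][150:300,210:450],(480,300));
cv2.imwrite('pics/c9.png',np.vstack([a,b]))
E
```

```text
at [ 0.3835 -0.0697  0.1764] yaw -0.0001 F [-0.3 -0.5  1.3] open 0.094 t 34.3833
end [ 0.3835 -0.0697  0.1764] -0.0001
[([598.0, 90.0], [551, 53, 89, 77, 3800]), ([364.0, 102.0], [346, 96, 37, 13, 386])]
```

View pics/c9.png

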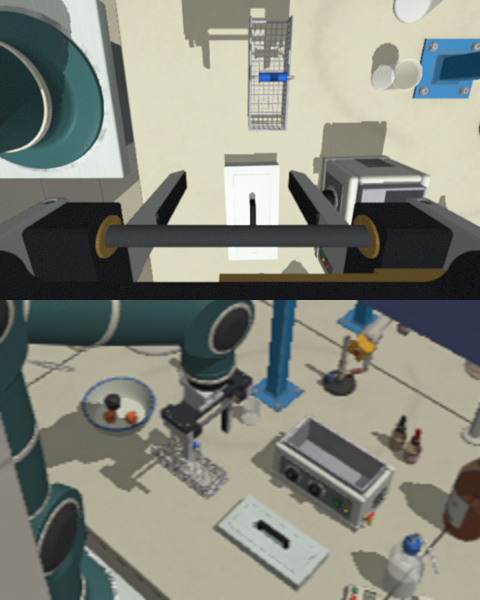

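```bash
python3 -c "
from h import *
print(r.sign_off())"
```

```text
the job is handed in; nothing more can be done
None
```

The job is handed in after about 34 s of robot time: the lid lies flat with its handle up, all three stoppers are in the white basin, and the empty basket stands upright with the gripper clear. The last pictures show this, but I did not measure the basket's final height, and the sign-off returned no verdict.

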